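Torque the cap of a pressure vessel

TASK

Take the click wrench from its cradle, fit its socket fully down over the hexagon of the pressure vessel's cap and turn the cap clockwise (seen from above) with it until the cap is tight and the wrench's hinge clearly breaks over (about 10 degrees of bend). Stop there: do not pull on towards the hinge's end stop, where the cap would be over-tightened, and do not press or wrench hard on the cap. Then lift the wrench off, leaving the cap tight, lay it back in its cradle the way it lay, let go, and leave the other things on the bench where they are.

Things in the scene. Friction and masses are not known exactly. Their poses are not given: they have to be found in the camera images.
- wrench: Loose click torque wrench, steel, about 350 g, centre of mass 90 mm behind the socket. Origin: centre of the hexagon socket at its underside; z up, handle along its own -x. The head is a ring 18 mm high, open above and below; hexagon hole 44.5 mm across flats (a corner points along the wrench's x), walls 6 mm. 46 mm behind the socket a hinge joins the handle
- wrench_pin (a point): the wrench's vertical hinge pin, 46 mm behind the socket centre, level with the underside. From here a straight handle bar, 22 mm wide and 20 mm high (underside level with the ring's), runs 174 mm farther back; it bends at this pin
- wrench_grip (a point): middle of the handle's section (10 mm above the underside), 136 mm behind the socket centre, 90 mm behind the hinge pin: a good place to grip, from above across the 22 mm width
- wrench_bend (a joint): bend of the hinge in rad: 0 straight, growing as the handle swings clockwise (from above) relative to the head. A preloaded spring keeps it straight up to 0.55 N m at the pin (6 N at wrench_grip), then it gives at nearly constant torque (+0.5 N m per rad) to an end stop at 0.4; springs back when let go. Broken over from 0.12; from 0.32 on over-pulled
- cap: smooth oiled steel screw cap on a round upright vessel. Origin: its axis, underside of its round skirt (68 mm diameter, 15 mm high), about 85 mm above the bench. On the skirt stands a hexagon 42 mm across flats, a corner along the cap's x. It turns about the vertical with 0.2 N m of friction either way, and comes tight after a further 0.35 to 0.75 rad clockwise, differing each time and not to be seen
- cap_top (a point): centre of the hexagon's flat top, 35 mm above the cap's origin; hexagon 20 mm high, top corners bevelled 3 mm. The wrench fits at six angles: its x along the cap's x plus a multiple of 60 degrees (about 0.11 rad of play either way); it is fully on when its underside rests on the skirt, 20 mm below this point. The wrench will not stay on level by itself: keep hold
- holder: fixed bench holder that clamps the vessel upright and stops it from turning: foot 110 x 110 x 12 mm, grey block 84 x 84 mm up to 52 mm. Origin: centre of its underside, on the vessel's axis
- cradle: fixed grey plastic cradle of the wrench, foot 180 x 70 x 6 mm, its middle 10 mm to -x of the origin (on the bench). Two saddles, 18 mm long, stand across its x axis at x = 54 and -80 mm; floors 30 mm above the bench, between cheeks 38 mm apart and 12 mm higher. The wrench lies along the cradle's x, handle to -x
- cradle_head (a point): where the wrench's origin (socket centre, underside) is when it lies in the cradle: 120 mm along the cradle's x, 30 mm above the bench; same axes as the cradle
- vial_rack: bystander: loose yellow vial rack, 90 x 200 x 40 mm; origin underside centre
- tip_box: bystander: loose blue-topped pipette tip box, 87 x 122 x 57 mm; origin underside centre
- tube_box: bystander: loose green tube box, 100 x 130 x 45 mm; origin underside centre
- jar: bystander: small glass jar with white lid, 32 mm diameter, 45 mm high; origin underside centre
Things that resemble listed ones, but are neither listed nor needed, are in the scene too. Leave any orange or purple look-alike of the cradle alone.

How it is judged (in metres and radians):
On the way, in this order (a step that is already met when the one before it is completed fails the run):
1. the wrench's socket is fully down on the cap's hexagon, wrench level (horizontal distance between wrench and cap below 0.004 m and z of wrench in the frame of cap below 0.021 m and angle between wrench's own z axis and vertical below 0.12 rad), for 0.2 s.
2. with the socket on the cap, the wrench's hinge has broken over (bend above 0.12 rad) and the cap is tight (value of joint wrench_bend above 0.12 rad and horizontal distance between wrench and cap below 0.005 m and z of wrench in the frame of cap below 0.025 m and z of cap_top in the frame of holder below 0.1201 m), for 0.2 s.
At the end, for the whole second after the job is handed in: the cap is still tight (turned back by less than 0.1 rad), and the wrench lies straight, level (within 0.06 rad) and at rest in both saddles of its cradle, the way it lay at the start, its socket within 30 mm of cradle_head (z of cap_top in the frame of holder below 0.1201 m and horizontal distance between wrench and cradle_head below 0.03 m and height (world z) of wrench between 0.026 and 0.036 m and angle between wrench's own z axis and vertical below 0.06 rad and value of joint wrench_bend below 0.05 rad and linear speed of wrench below 0.02 m/s); the robot touches nothing.
It fails at once if the wrench over-pulled: hinge bent beyond 0.32 rad, towards its end stop (value of joint wrench_bend above 0.32 rad).
It fails at once if the wrench forced against the cap with more than 150 N (contact forces summed; breaking over takes about 65 N) (contact force between wrench and cap above 150 N).
It fails at once if the cap turned or pushed with the gripper itself (contact force between the fingers and cap above 3 N).
It fails at once if a bystander moved by more than 20 mm (distance of any of vial_rack, tip_box, tube_box, jar from where it was at the start of the episode above 0.02 m).
It also fails if it takes over 72 s, if anything falls off the work surface, if the arm or the gripper's body presses on something with over 40 N, if the wrist force passes 120 N, or if a joint passes its speed limit or range.

ROBOT

A 6-joint arm with a two-finger parallel gripper is mounted at the origin on the work surface. World frame = base frame: x ahead of the robot, y to its left, z up, the work surface at z = 0. Lengths are in m, angles in degrees, forces in N, time in s.
With the tool pointing down it reaches from about 0.325 to 0.75 m from the base axis. Payload 7.6 kg.
Tool frame: the origin (TCP) lies between the finger pads; the fingertips stand 8 mm ahead of it and the grasp point (between the pads) lies 11 mm behind it; z points along the fingers, y is the direction in which the jaws open and shut (so a half turn about z gives the same grasp; the last joint's range is limited). The gripper opens to 85 mm and grips with 20 to 120 N. Pads are 22 mm wide; open, the fingers measure 114 mm over their backs; the gripper's body (76 mm by 85 mm) begins 54 mm behind the grasp point. The pads swing forward as they close: fully open they stand 13 mm farther back than shut.
Start: joints at [67.993, 2.991, 80.254, -0, 96.75, -4.028], TCP at [0.162, 0.499, 0.239] pointing down, gripper open.
Joint ranges: [-166.34, 166.34], [-52.06, 124.39], [6.96, 135.62], [-60.46, 240.46], [14.63, 156.25], [-167.68, 167.68]. Speed limits (degrees/s): [147.25, 147.25, 172.46, 180, 180, 180].

INTERFACE

Orientations are given as [roll, pitch, yaw] about the fixed x, y, z axes, in that order (R = Rz(yaw) Ry(pitch) Rx(roll)).
In Python, from workcell import env, snapshot, calibration gives the robot as it stands.
- The arm moves only by the tool jog_arm, never from a script. Its argument "plan" is text: rows parted by semicolons, each of 4 numbers parted by spaces: the shift along the tool's x, y, z as a fraction of full scale, then the turn about the tool's z as a fraction of full scale. In form: dx dy dz turn; .... A call has 1 to 20 rows; each row is the pose to reach, as a shift and turn from the pose measured when the call began, along the tool's axes at that moment, turning the shorter way round; what a row does not reach only later rows make up. Full scale, the value 1, is 300 mm for a shift and pi rad for a turn. A row lasts 1/10 s, in which the tool goes at most 50 mm and 8.59 degrees, less where a joint would pass 70% of its speed; a pose out of reach is approached as far as the arm can. A call with a number of a shift or a turn outside -1 to 1 is refused whole. A call with a gripper value outside its range is refused whole. "gripper" is the opening in per cent of the stroke, from 0 (shut) to 100 (fully open), set as the call begins (left out, the last holds). The fingers move at their own pace and stop on an object; "newtons" is the grip in N (left out, the last holds). Time passes only in rows, so rows that repeat a pose let the fingers close. It gives the time, the measured TCP pose, the force and the opening at its end, in the units of the state.
- env.sense(): the state, without advancing time (a new reading comes with each control period).
- snapshot(name): name is "scene" or "top" or "wrist"; returns the picture (420x560x3 uint8, red, green, blue); there is no depth.
- calibration(name): a dict with "fx", "fy", "cx", "cy" (pixels), "rvec" (rotation vector, rad) and "tvec" (3), from world to camera coordinates, as OpenCV has them; the wrist camera has in their place "tool_from_camera" (4x4, takes a point from camera to tool coordinates, whose origin is the TCP and whose axes are the flange's). Camera axes: x right, y down, z forward; pixel columns grow to the right and rows downward; lengths in m; the calibration is good to about 2 mm. A picture is of the moment at which its call begins: read the wrist's pose just before it. calibration takes no time and is no camera call.
- env.hand_in(): hands the job in, once; it reports no verdict.
The state is a dict: "time": time; "joints": joint angles; "dq": joint speeds; "joint_torque": joint torques, N m; "tool_pos": TCP position; "tool_rot": TCP orientation; "ft_force": force on the tool from outside, world axes, zero at the start; "torque": the same for the moment, N m; "grip_width": finger opening in m.
Only numpy, scipy, OpenCV 4.12 (cv2) and the standard library are available. Lean on these libraries where they do the work, as an engineer would, in place of code of your own. Each camera call takes 0.05 s, during which the arm holds its last target. There are 200 camera calls.

## Working session

There is one attempt and no reset: what is moved stays moved. The work goes in short steps, Python scripts to look and compute and a tool call to move; the robot and the scene stay as the last step left them, time stands still between calls to the robot, and variables do not carry over. Pictures are saved under pics/ and viewed, about 8 in all and at most 12, crops included, and the job is handed in when it is done.

Besides the shell and the picture viewer there is one more tool, called after ">>>" by a JSON object that holds its "method" and its "body". jog_arm: Moves the arm, as the interface text tells. Shift numbers are shares of 300 mm and turn numbers shares of pi rad, none past 1 either way. Its arguments: {"type":"object","properties":{"plan":{"type":"string"},"gripper":{"type":"number"},"newtons":{"type":"number"}},"required":["plan"]}

```bash
mkdir -p pics
python3 - <<'E'
from workcell import env,snapshot,calibration
import cv2,numpy as np
for n in("scene","top"):
    im=snapshot(n); cv2.imwrite(f"pics/{n}0.png",cv2.resize(im[:,:,::-1],(800,600),interpolation=cv2.INTER_CUBIC)); np.save(f"pics/{n}0.npy",im)
    print(n,calibration(n))
print(calibration("wrist")); print(env.sense())
E
```

```text
scene {'fx': 436.18114149804353, 'fy': 436.18114149804353, 'cx': 282.43062804027164, 'cy': 212.23035355753626, 'rvec': array([ 2.15969673,  0.95474012, -0.43906892]), 'tvec': array([-0.33101699, -0.24508904,  1.53664317])}
top {'fx': 444.44160065677534, 'fy': 444.44160065677534, 'cx': 275.141281748342, 'cy': 200.8462844125235, 'rvec': array([ 2.09290917, -2.13131535,  0.20049834]), 'tvec': array([-0.0391056 ,  0.57465362,  1.06803584])}
{'fx': 364.4261311276952, 'fy': 364.4261311276952, 'cx': 272.73394398106257, 'cy': 208.77970223924112, 'tool_from_camera': array([[ 5.88649478e-04, -9.59625416e-01, -2.81280490e-01,
         7.04893558e-02],
       [ 9.99999782e-01,  6.48711225e-04, -1.20415139e-04,
         5.02939672e-04],
       [ 2.98023239e-04, -2.81280358e-01,  9.59625589e-01,
        -1.34809219e-01],
       [ 0.00000000e+00,  0.00000000e+00,  0.00000000e+00,
         1.00000000e+00]])}
{'time': 0.1, 'joints': array([ 6.79920678e+01,  3.02278528e+00,  8.03051407e+01, -2.75371803e-04,
        9.67511799e+01, -4.02593442e+00]), 'dq': array([ 0.03156908, -0.11993738, -0.13795728, -0.02370711, -0.11206525,
        0.0124753 ]), 'joint_torque': array([ 1.15635743e-03, -3.82578671e+01, -3.60986674e+01, -6.82467748e-05,
        4.73726090e-03,  1.26359109e-05]), 'tool_pos': array([0.16194387, 0.49913156, 0.23858235]), 'tool_rot': array([-1.79921070e+02, -5.28103639e-03,  1.62017966e+02]), 'ft_force': array([0.56590743, 0.45772868, 0.09978393]), 'torque': array([ 0.01704953,  0.0395737 , -0.0271625 ]), 'grip_width': 0.08521860737257195}
```

View pics/top0.png

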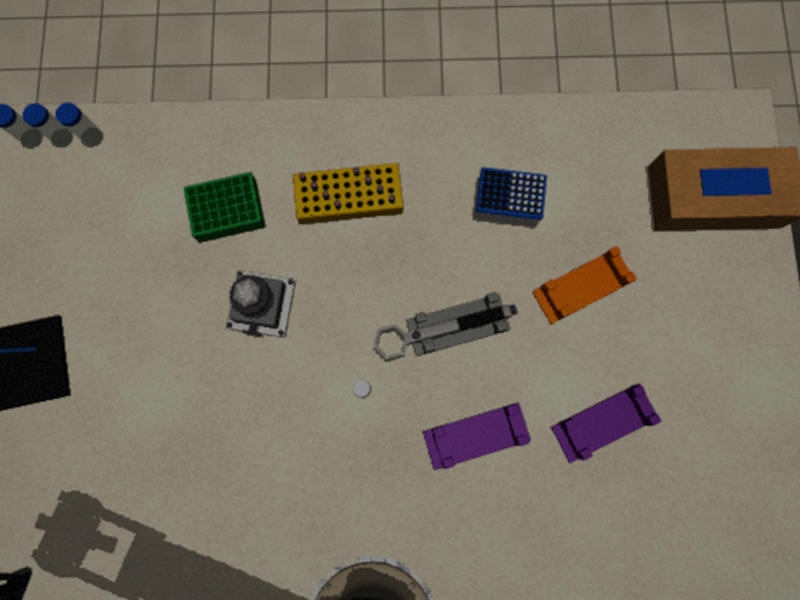

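View pics/scene0.png

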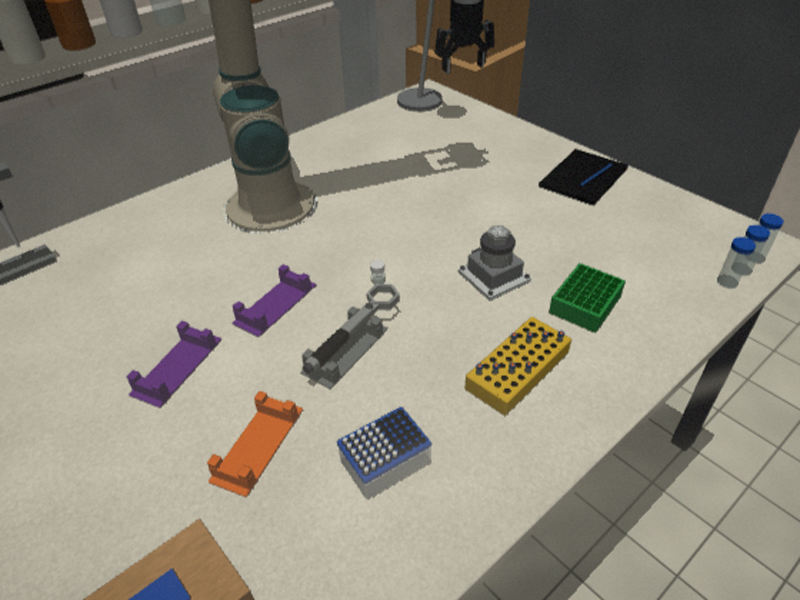

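The top view shows the wrench socket at (391,343) and its handle end at (515,310). The cap hexagon is at (245,293) and the jar at (361,388), all in 800x600 pixels.

```bash
cat > h.py <<'E'
import numpy as np,cv2
from scipy.spatial.transform import Rotation as R
from workcell import env,snapshot,calibration
def cam(name,s=None):
    c=calibration(name); K=np.array([[c['fx'],0,c['cx']],[0,c['fy'],c['cy']],[0,0,1.]])
    if name!='wrist':
        r=R.from_rotvec(c['rvec']).as_matrix(); return K,r.T,-r.T@c['tvec']
    s=s or env.sense(); T=np.eye(4); T[:3,:3]=R.from_euler('xyz',s['tool_rot'],degrees=True).as_matrix(); T[:3,3]=s['tool_pos']
    T=T@c['tool_from_camera']; return K,T[:3,:3],T[:3,3]
def ray(C,px,z):
    K,r,o=C; d=r@np.linalg.inv(K)@[px[0],px[1],1]; return o+d*(z-o[2])/d[2]
def proj(C,p):
    K,r,o=C; q=K@(r.T@(np.asarray(p)-o)); return q[:2]/q[2]
def togo(target,yaw=None):
    "tool-frame shift in full-scale units, turn in full-scale"
    s=env.sense(); r=R.from_euler('xyz',s['tool_rot'],degrees=True).as_matrix()
    d=r.T@(np.asarray(target)-s['tool_pos'])/0.3
    t=0 if yaw is None else -((yaw-s['tool_rot'][2]+180)%360-180)/180
    return np.round(d,4),round(t,4)
E
python3 - <<'E'
from h import *
C=cam('top')
for n,p,z in[('sock',(391,343),.048),('hend',(515,310),.05),('captop',(245,293),.12),('jar',(361,388),.045),('crFL',(408,322),.006),('crFRc',(511,325),.006),('basefoot',(260,304),.012)]:
    print(n,ray(C,np.array(p)*.7,z))
s=ray(C,np.array((391,343))*.7,.048);e=ray(C,np.array((515,310))*.7,.05);d=s-e;print(np.degrees(np.arctan2(d[1],d[0])),np.linalg.norm(d))
print(togo([s[0]-.05,s[1]-.0,.3]))
E
```

```text
sock [ 0.47534441 -0.04414858  0.048     ]
hend [ 0.52953446 -0.26418858  0.05      ]
captop [0.55558804 0.19773067 0.12      ]
jar [0.39830108 0.00927981 0.045     ]
crFL [ 0.51805038 -0.07539936  0.006     ]
crFRc [ 0.50899591 -0.26351502  0.006     ]
basefoot [0.5556703  0.19608742 0.012     ]
103.83512383364348 0.2266233984267639
(array([-1.3942, -1.4517, -0.2029]), 0)
```

Run:
```python
from h import *
print(togo([.556,.198,.26],104))
```

```text
(array([-1.5592, -0.5493, -0.0708]), np.float64(0.3223))
```

>>> {"method": "jog_arm", "body": {"plan": "-0.16 -0.06 -0.02 0.04;-0.32 -0.12 -0.04 0.08;-0.48 -0.18 -0.06 0.12;-0.64 -0.24 -0.07 0.16;-0.8 -0.3 -0.07 0.2;-0.95 -0.35 -0.07 0.24"}}

```text
time: 0.7
tool_pos: [0.3979, 0.3126, 0.2596]
tool_rot: [-179.9, 0.0, 118.5]
ft_force: [0.3, 1.0, 1.0]
grip_width: 0.0852
```

Run:
```python
from h import *
print(env.sense()['time'],env.sense()['tool_pos'],togo([.556,.198,.26],104))
```

```text
0.7 [0.3979168  0.31259313 0.25964515] (array([-0.5873,  0.2806, -0.001 ]), np.float64(0.0807))
```

>>> {"method": "jog_arm", "body": {"plan": "-0.15 0.07 0 0.03;-0.3 0.14 0 0.06;-0.45 0.21 0 0.08;-0.587 0.28 0 0.081;-0.587 0.28 0 0.081;-0.587 0.28 0 0.081"}}

```text
time: 1.3
tool_pos: [0.5561, 0.1973, 0.2585]
tool_rot: [-179.8, 0.0, 103.9]
ft_force: [-0.4, 0.4, -0.4]
grip_width: 0.0853
```

Run:
```python
from h import *
s=env.sense();im=snapshot('wrist');print(s['tool_pos'],s['tool_rot'])
np.save('pics/w1.npy',im);import pickle;pickle.dump(s,open('pics/w1.pkl','wb'))
cv2.imwrite('pics/w1.png',cv2.resize(im[:,:,::-1],(800,600),interpolation=cv2.INTER_CUBIC))
print(proj(cam('wrist',s),[.5556,.1977,.12])/.7)
```

```text
[0.55606226 0.19732678 0.25853516] [-1.79829429e+02  4.71680306e-02  1.03854537e+02]
[387.65541877 281.63645811]
```

View pics/w1.png

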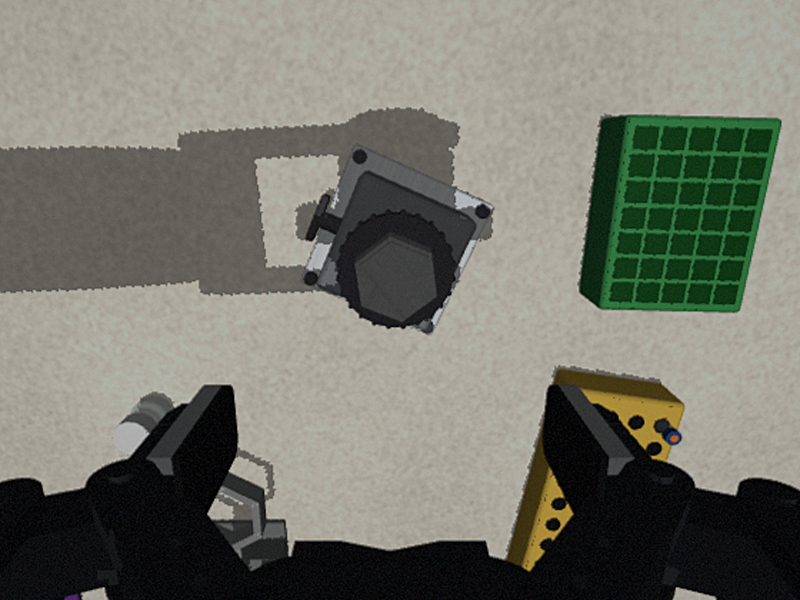

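Cap hexagon top is at about (397,278) in a dark skirt. I'll crop it with contrast stretched.

Run:
```python
from h import *
im=np.load('pics/w1.npy');c=im[140:235,230:325].astype(float).mean(2)
c=cv2.resize(np.clip((c-15)*3,0,255).astype(np.uint8),(760,760)[:2],interpolation=cv2.INTER_CUBIC)
c=cv2.resize(c,(600,600));cv2.imwrite('pics/w1c.png',c)
```

```text
(no output)
```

View pics/w1c.png

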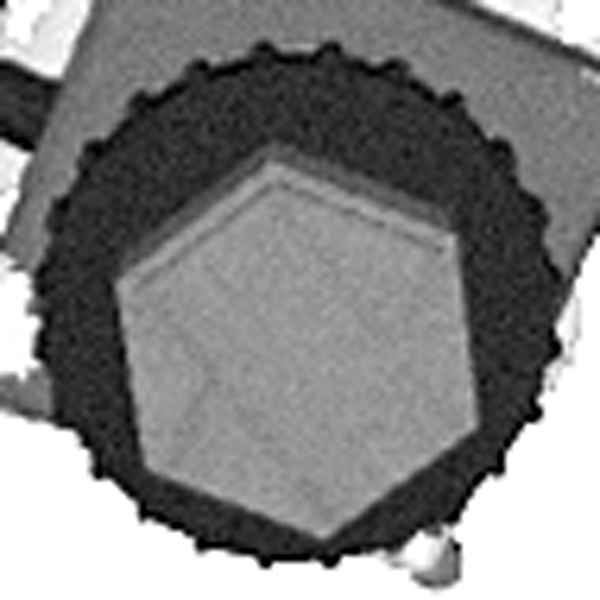

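Hexagon corners in the crop are at (275,165), (458,237), (478,425), (325,538), (145,465) and (120,288).

Run:
```python
from h import *
import pickle
s=pickle.load(open('pics/w1.pkl','rb'));C=cam('wrist',s)
P=np.array([(275,165),(458,237),(478,425),(325,538),(145,465),(120,288)])/(600/95)+[230-.5+.08,140-.5+.08]
Q=np.array([ray(C,p,.117) for p in P])[:,:2]
c=Q.mean(0);d=Q-c;print(c,np.linalg.norm(d,axis=1)*1e3)
a=np.degrees(np.arctan2(d[:,1],d[:,0]));print(a,'mod60',a%60)
# next viewpoint above wrench
print(togo([.495,-.10,.26],104))
```

```text
[0.55986763 0.19905722] [23.92663425 24.30164172 23.99033173 24.11423716 24.08774907 23.72048566]
[ 111.370371     51.66429982   -8.08366185  -68.40020736 -129.88261105
  172.89281699] mod60 [51.370371   51.66429982 51.91633815 51.59979264 50.11738895 52.89281699]
(array([-0.916 , -0.4351, -0.0012]), np.float64(-0.0003))
```

>>> {"method": "jog_arm", "body": {"plan": "-0.15 -0.05 0 0;-0.3 -0.1 0 0;-0.45 -0.15 0 0;-0.6 -0.2 0 0;-0.75 -0.25 0 0;-0.9 -0.28 0 0;-1 -0.3 0 0"}}

```text
time: 2.05
tool_pos: [0.5397, -0.1158, 0.2602]
tool_rot: [-179.9, 0.1, 104.0]
ft_force: [-0.1, 0.3, -0.9]
grip_width: 0.0852
```

Run:
```python
from h import *
print(togo([.504,-.16,.26],104))
```

```text
(array([-0.1143, -0.1511,  0.0011]), np.float64(-0.0002))
```

>>> {"method": "jog_arm", "body": {"plan": "-0.1 -0.1 0 0;-0.115 -0.15 0 0;-0.115 -0.15 0 0;-0.115 -0.15 0 0"}}

```text
time: 2.45
tool_pos: [0.5046, -0.1588, 0.2609]
tool_rot: [180.0, 0.1, 104.1]
ft_force: [0.5, -0.4, 1.5]
grip_width: 0.0854
```

Run:
```python
from h import *
s=env.sense();im=snapshot('wrist');print(s['tool_pos'],s['tool_rot'])
np.save('pics/w2.npy',im);import pickle;pickle.dump(s,open('pics/w2.pkl','wb'))
cv2.imwrite('pics/w2.png',cv2.resize(im[:,:,::-1],(800,600),interpolation=cv2.INTER_CUBIC))
```

```text
[ 0.5045673  -0.15881714  0.2608805 ] [1.79998484e+02 1.01366680e-01 1.04052027e+02]
```

View pics/w2.png

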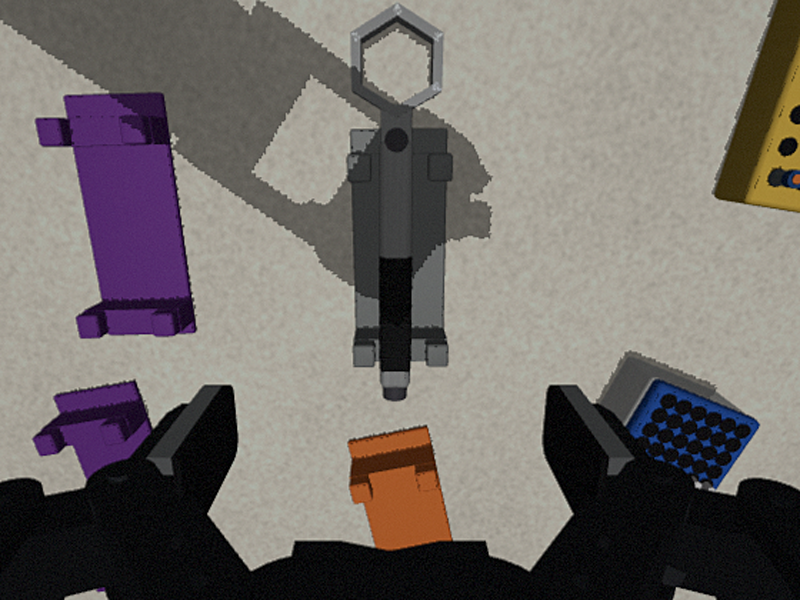

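Wrench socket centre ≈(397,61.5), pin (396,140), bar end ≈(395,385).

Run:
```python
from h import *
import pickle
s=pickle.load(open('pics/w2.pkl','rb'));C=cam('wrist',s)
g=lambda p,z:ray(C,np.array(p)*.7-.15,z)
so=g((397,61.5),.048);pin=g((396,140),.05);mid=g((395.5,300),.05);en=g((395,385),.05)
for n,p in(('so',so),('pin',pin),('mid',mid),('end',en)):print(n,p)
print([np.linalg.norm(so-x)for x in(pin,en)])
for p in(pin,mid,en):
    d=so-p;print(np.degrees(np.arctan2(d[1],d[0])))
d=(pin-en);d/=np.linalg.norm(d);grip=so-.136*d;grip[2]=.04;print('grip',grip,np.degrees(np.arctan2(d[1],d[0])))
print(togo([grip[0],grip[1],.029],np.degrees(np.arctan2(d[1],d[0]))))
```

```text
so [ 0.48058598 -0.04046888  0.048     ]
pin [ 0.49133824 -0.08530287  0.05      ]
mid [ 0.51715102 -0.18813869  0.05      ]
end [ 0.53270082 -0.25078829  0.05      ]
[np.float64(0.046148646100727685), np.float64(0.21668920535318842)]
103.48619167042521
103.90747971660687
103.91695293936066
grip [ 0.51356424 -0.1724099   0.04      ] 104.03338291069097
(array([-0.0503,  0.0174,  0.7724]), np.float64(0.0003))
```

>>> {"method": "jog_arm", "body": {"plan": "-0.05 0.017 0.1 0;-0.05 0.017 0.22 0;-0.05 0.017 0.36 0;-0.05 0.017 0.5 0;-0.05 0.017 0.62 0;-0.05 0.017 0.7 0;-0.05 0.017 0.75 0;-0.05 0.017 0.772 0;-0.05 0.017 0.772 0;-0.05 0.017 0.772 0"}}

```text
time: 3.5
tool_pos: [0.5144, -0.1725, 0.0306]
tool_rot: [179.9, 0.2, 104.1]
ft_force: [0.1, -0.2, 0.5]
grip_width: 0.0852
```

>>> {"method": "jog_arm", "body": {"plan": "0 0 0 0;0 0 0 0;0 0 0 0;0 0 0 0;0 0 0 0;0 0 0 0;0 0 0 0;0 0 0 0;0 0 0 0;0 0 0 0", "gripper": 0, "newtons": 90}}

```text
time: 4.5
tool_pos: [0.5145, -0.1727, 0.0311]
tool_rot: [179.9, 0.2, 104.1]
ft_force: [-2.8, -0.4, 5.9]
grip_width: 0.0205
```

>>> {"method": "jog_arm", "body": {"plan": "0 0 -0.03 0;0 0 -0.08 0;0 0 -0.16 0;0 0 -0.28 0;0 0 -0.4 0;0 0 -0.5 0;0 0 -0.5 0;0 0 -0.5 0"}}

```text
time: 5.3
tool_pos: [0.5141, -0.1722, 0.1811]
tool_rot: [179.9, 0.2, 104.1]
ft_force: [-0.7, -1.0, -4.7]
grip_width: 0.0208
```

Run:
```python
from h import *
cap=np.array([.5599,.1991]);y=np.radians(111.6)
t=cap-.1365*np.array([np.cos(y),np.sin(y)])
s=env.sense();print(s['tool_pos'],s['tool_rot'],s['ft_force'],s['torque'],togo([t[0],t[1],.18],111.6))
im=snapshot('wrist');cv2.imwrite('pics/w3.png',cv2.resize(im[:,:,::-1],(800,600)))
```

```text
[ 0.51407662 -0.17218017  0.18111898] [179.86905714   0.22393597 104.10873078] [-0.69932405 -1.04849291 -4.65003791] [-0.17660586 -0.02876753  0.01429978] (array([0.7119, 0.5091, 0.0021]), np.float64(-0.0416))
```

View pics/w3.png

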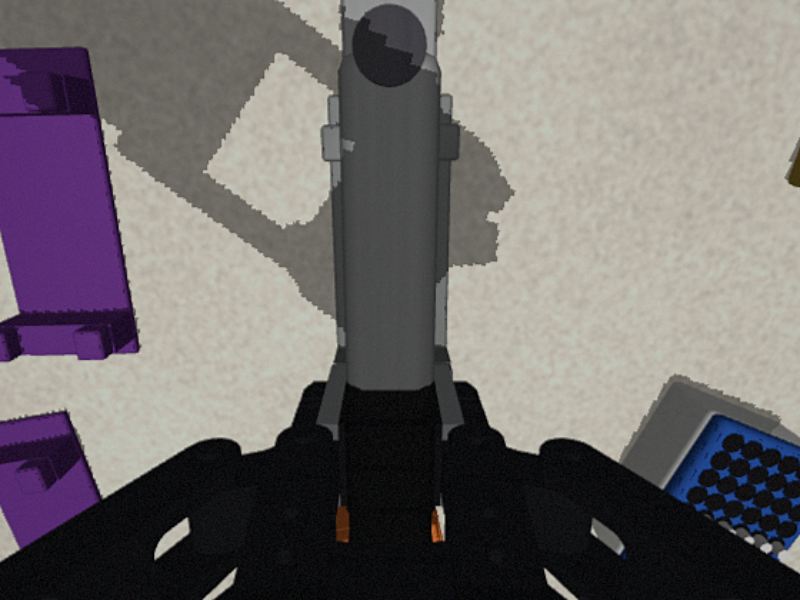

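Run:
```python
from h import *
T=calibration('wrist')['tool_from_camera'];K=cam('wrist')[0]
def px(p): q=K@(np.linalg.inv(T)@np.r_[p,1])[:3];return q[:2]/q[2]/.7
for x in(.088,.09,.092):
  for y in(-.002,0):print(x,y,px([x,y,-.019]),px([x,y,-.015]))
# bar edges: at x .05
for y in(-.011,.011):print(px([.05,y,-.019]),px([.02,y,-.019]))
```

```text
0.088 -0.002 [374.84517164  60.62506379] [375.35394564  63.58480711]
0.088 0 [384.62749544  60.63177845] [384.79576889  63.59126416]
0.09 -0.002 [374.77245881  49.92522692] [375.28638551  53.27449172]
0.09 0 [384.60676045  49.93206723] [384.77662216  53.28106554]
0.092 -0.002 [374.69896915  39.11107705] [375.21812897  42.85789845]
0.092 0 [384.58580395  39.11804531] [384.75727807  42.86459111]
[336.08907607 244.37201812] [339.61339907 367.35769244]
[433.87406815 244.42377424] [430.82691894 367.39637937]
```

```bash
cat >> h.py <<'E'
OFF=np.array([.1367,.001])  # socket in tool frame x,y
def tcp_for(sock,yaw):
    y=np.radians(yaw);return np.asarray(sock)-OFF[0]*np.array([np.cos(y),np.sin(y)])-OFF[1]*np.array([np.sin(y),-np.cos(y)])
E
python3 - <<'E'
from h import *
t=tcp_for([.5599,.1991],111.6);print(t,togo([*t,.16],111.6))
E
```

```text
[0.60929285 0.07163143] (array([0.7097, 0.5076, 0.0638]), np.float64(-0.0416))
```

>>> {"method": "jog_arm", "body": {"plan": "0.06 0.05 0 -0.01;0.16 0.12 0 -0.02;0.26 0.2 0 -0.03;0.38 0.29 0 -0.042;0.5 0.37 0 -0.042;0.6 0.44 0.02 -0.042;0.67 0.48 0.04 -0.042;0.71 0.508 0.06 -0.042;0.71 0.508 0.064 -0.042;0.71 0.508 0.064 -0.042;0.71 0.508 0.064 -0.042"}}

```text
time: 6.45
tool_pos: [0.6092, 0.0704, 0.1598]
tool_rot: [-180.0, 0.1, 111.6]
ft_force: [-0.0, -0.4, -3.8]
grip_width: 0.0206
```

Run:
```python
from h import *
s=env.sense();t=tcp_for([.5599,.1991],111.6);print(s['tool_pos'],s['tool_rot'],togo([*t,.16],111.6))
a=snapshot('top');b=snapshot('scene');np.save('pics/t4.npy',a);np.save('pics/s4.npy',b)
u=proj(cam('top'),[.56,.199,.14]).astype(int);v=proj(cam('scene'),[.56,.199,.13]).astype(int);print(u,v)
f=lambda im,c,h:cv2.resize(im[c[1]-h:c[1]+h,c[0]-h:c[0]+h,::-1],(400,400),interpolation=cv2.INTER_CUBIC)
cv2.imwrite('pics/x4.png',cv2.convertScaleAbs(np.hstack([f(a,u,30),f(b,v,30)]),alpha=1.6))
```

```text
[0.60922986 0.07041354 0.15978916] [-1.79951265e+02  1.37662904e-01  1.11581939e+02] (array([ 0.0037,  0.0017, -0.0007]), np.float64(-0.0001))
[168 201] [349 157]
```

View pics/x4.png

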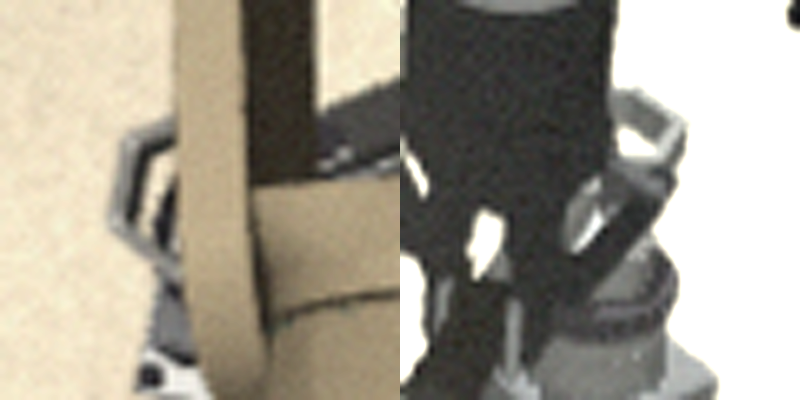

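>>> {"method": "jog_arm", "body": {"plan": "0.004 0.002 0.03 0;0.004 0.002 0.07 0;0.004 0.002 0.1 0;0.004 0.002 0.115 0;0.004 0.002 0.115 0;0.004 0.002 0.115 0"}}

```text
time: 7.15
tool_pos: [0.6097, 0.0719, 0.1259]
tool_rot: [180.0, 0.1, 111.6]
ft_force: [0.1, 0.3, -3.1]
grip_width: 0.0207
```

>>> {"method": "jog_arm", "body": {"plan": "0 0 0.005 0;0 0 0.01 0;0 0 0.013 0;0 0 0.016 0;0 0 0.016 0;0 0 0.016 0"}}

```text
time: 7.75
tool_pos: [0.6097, 0.0719, 0.1211]
tool_rot: [180.0, 0.1, 111.6]
ft_force: [0.5, 0.0, -3.8]
grip_width: 0.0203
```

>>> {"method": "jog_arm", "body": {"plan": "0 0 0.003 0;0 0 0.006 0;0 0 0.009 0;0 0 0.009 0;0 0 0.009 0"}}

```text
time: 8.25
tool_pos: [0.6097, 0.0719, 0.1184]
tool_rot: [180.0, 0.1, 111.6]
ft_force: [0.2, -1.1, -3.8]
grip_width: 0.0207
```

>>> {"method": "jog_arm", "body": {"plan": "0 0 0.003 0;0 0 0.006 0;0 0 0.009 0;0 0 0.009 0;0 0 0.009 0"}}

```text
time: 8.75
tool_pos: [0.6097, 0.0718, 0.1157]
tool_rot: [180.0, 0.1, 111.6]
ft_force: [1.4, 0.4, -3.6]
grip_width: 0.0205
```

>>> {"method": "jog_arm", "body": {"plan": "0 0 0.005 0;0 0 0.01 0;0 0 0.015 0;0 0 0.018 0;0 0 0.018 0;0 0 0.018 0"}}

```text
time: 9.35
tool_pos: [0.6097, 0.0718, 0.1103]
tool_rot: [180.0, 0.1, 111.6]
ft_force: [0.1, -0.9, -3.6]
grip_width: 0.0208
```

Run:
```python
from h import *
s=env.sense();print(s['tool_pos'],s['ft_force'],s['torque'])
```

```text
[0.60968249 0.07183981 0.11029858] [ 0.08268811 -0.94457843 -3.57789516] [-0.23917388 -0.06072274 -0.00425876]
```

>>> {"method": "jog_arm", "body": {"plan": "0 0 0.005 0;0 0 0.01 0;0 0 0.015 0;0 0 0.02 0;0 0 0.025 0;0 0 0.025 0;0 0 0.025 0"}}

```text
time: 10.05
tool_pos: [0.6097, 0.0718, 0.1027]
tool_rot: [180.0, 0.1, 111.6]
ft_force: [-0.4, -0.0, -3.7]
grip_width: 0.0206
```

>>> {"method": "jog_arm", "body": {"plan": "0 0 0.003 0;0 0 0.005 0;0 0 0.007 0;0 0 0.007 0;0 0 0.007 0"}}

```text
time: 10.55
tool_pos: [0.6098, 0.0718, 0.1011]
tool_rot: [180.0, 0.1, 111.6]
ft_force: [-0.4, -0.5, -0.2]
grip_width: 0.0202
```

>>> {"method": "jog_arm", "body": {"plan": "0.0003 -0.0159 0 0.0111;0.0011 -0.0318 0 0.0222;0.0025 -0.0476 0 0.0333;0.0044 -0.0634 0 0.0444;0.0069 -0.0791 0 0.0556;0.0069 -0.0791 0 0.0556"}}

```text
time: 11.15
tool_pos: [0.5866, 0.0653, 0.1011]
tool_rot: [180.0, 0.1, 101.6]
ft_force: [-2.4, 1.4, -1.6]
grip_width: 0.0205
```

```bash
cat >> h.py <<'E'
def rep():
    s=env.sense();r=R.from_euler('xyz',s['tool_rot'],degrees=True).as_matrix();y=np.radians(s['tool_rot'][2])
    so=s['tool_pos'][:2]+OFF[0]*np.array([np.cos(y),np.sin(y)])+OFF[1]*np.array([np.sin(y),-np.cos(y)])
    print('t %.2f tcp'%s['time'],np.round(s['tool_pos'],4),'yaw %.2f'%s['tool_rot'][2],'Ftool',np.round(r.T@s['ft_force'],2),'Mtool',np.round(r.T@s['torque'],3),'straight socket',np.round(so,4))
E
python3 -c "
from h import *
rep()"
```

```text
t 11.15 tcp [0.5866 0.0653 0.1011] yaw 101.58 Ftool [ 1.91 -2.07  1.64] Mtool [ 0.22   0.227 -0.139] straight socket [0.5601 0.1994]
```

>>> {"method": "jog_arm", "body": {"plan": "0.0003 -0.0159 0 0.0111;0.0011 -0.0318 0 0.0222;0.0025 -0.0476 0 0.0333;0.0044 -0.0634 0 0.0444;0.0044 -0.0634 0 0.0444"}}

```text
time: 11.65
tool_pos: [0.5676, 0.0627, 0.1011]
tool_rot: [179.9, 0.1, 93.6]
ft_force: [-1.4, 0.2, -1.6]
grip_width: 0.0206
```

```bash
python3 -c "
from h import *
rep();snapshot('top');rep();snapshot('top');rep()"
```

```text
t 11.65 tcp [0.5676 0.0627 0.1011] yaw 93.62 Ftool [ 0.32 -1.34  1.58] Mtool [ 0.141 -0.051 -0.105] straight socket [0.56   0.1992]
t 11.70 tcp [0.5677 0.0627 0.1012] yaw 93.67 Ftool [ 0.27 -0.79  1.48] Mtool [ 0.225 -0.041 -0.148] straight socket [0.56   0.1992]
t 11.75 tcp [0.5678 0.0627 0.1011] yaw 93.67 Ftool [-0.5  -1.31  1.74] Mtool [ 0.207  0.018 -0.193] straight socket [0.56   0.1992]
```

>>> {"method": "jog_arm", "body": {"plan": "0.0002 -0.0119 0 0.0083;0.0006 -0.0238 0 0.0167;0.0006 -0.0238 0 0.0167"}}

```text
time: 12.05
tool_pos: [0.5604, 0.0624, 0.1011]
tool_rot: [179.9, 0.1, 90.6]
ft_force: [0.1, -0.2, -2.9]
grip_width: 0.0204
```

```bash
python3 -c "
from h import *
rep();im=snapshot('wrist');rep();cv2.imwrite('pics/w5.png',cv2.resize(im[:,:,::-1],(800,600)))"
```

```text
t 12.05 tcp [0.5604 0.0624 0.1011] yaw 90.61 Ftool [-0.2  0.1  2.9] Mtool [ 0.009 -0.046 -0.086] straight socket [0.56   0.1991]
t 12.10 tcp [0.5605 0.0624 0.1011] yaw 90.65 Ftool [-0.02 -1.55  2.12] Mtool [ 0.118 -0.033 -0.181] straight socket [0.56   0.1991]
```

View pics/w5.png

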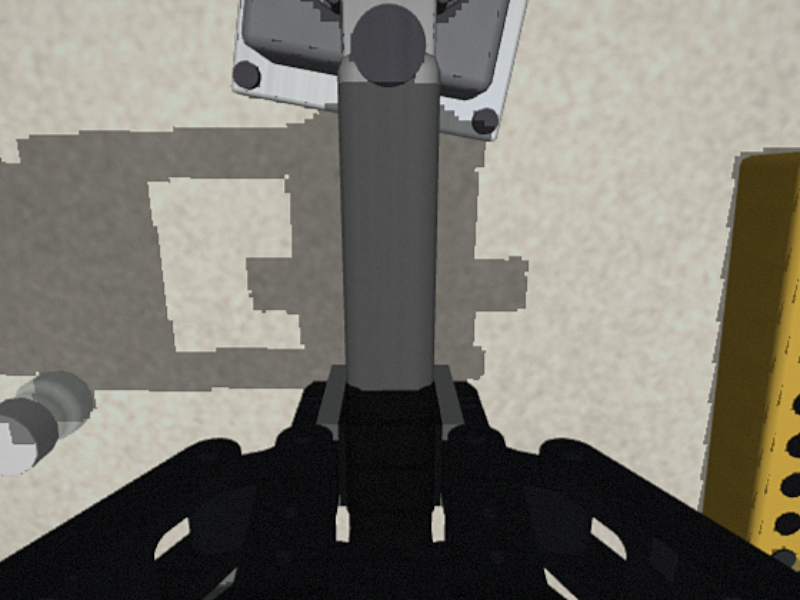

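Wrench straight, pin at (389,45), seated on the cap. Continuing.

>>> {"method": "jog_arm", "body": {"plan": "0.0002 -0.0119 0 0.0083;0.0006 -0.0238 0 0.0167;0.0006 -0.0238 0 0.0167;0.0006 -0.0238 0 0.0167"}}

```text
time: 12.5
tool_pos: [0.5533, 0.0625, 0.1011]
tool_rot: [179.9, 0.1, 87.6]
ft_force: [-0.9, -0.4, -1.3]
grip_width: 0.0206
```

```bash
cat >> h.py <<'E'
def avg(n=4):
    A=[]
    for i in range(n):
        s=env.sense();r=R.from_euler('xyz',s['tool_rot'],degrees=True).as_matrix();A.append(np.r_[r.T@s['ft_force'],r.T@s['torque']]);im=snapshot('wrist')
    m=np.mean(A,0);print('avg F',np.round(m[:3],2),'M',np.round(m[3:],3),'Mcap %.3f Mpin %.3f'%(m[5]-.1367*m[1],m[5]-.09*m[1]));return im
E
python3 -c "
from h import *
rep();avg()"
```

```text
t 12.50 tcp [0.5533 0.0625 0.1011] yaw 87.64 Ftool [-0.42 -0.87  1.33] Mtool [ 0.081 -0.102 -0.074] straight socket [0.5599 0.1991]
avg F [-0.11 -0.89  2.18] M [ 0.125 -0.117 -0.112] Mcap 0.010 Mpin -0.032
```

>>> {"method": "jog_arm", "body": {"plan": "0.0002 -0.0119 0 0.0083;0.0006 -0.0238 0 0.0167;0.0006 -0.0238 0 0.0167;0.0006 -0.0238 0 0.0167"}}

```text
time: 13.1
tool_pos: [0.5461, 0.063, 0.1011]
tool_rot: [179.9, 0.1, 84.6]
ft_force: [0.3, -0.3, -2.5]
grip_width: 0.0205
```

```bash
python3 -c "
from h import *
rep();avg()"
```

```text
t 13.10 tcp [0.5461 0.063  0.1011] yaw 84.64 Ftool [-0.28  0.32  2.46] Mtool [ 0.073 -0.1   -0.072] straight socket [0.5599 0.199 ]
avg F [-0.67 -0.65  2.28] M [ 0.093 -0.123 -0.086] Mcap 0.004 Mpin -0.027
```

>>> {"method": "jog_arm", "body": {"plan": "0.0002 -0.0119 0 0.0083;0.0006 -0.0238 0 0.0167;0.0006 -0.0238 0 0.0167;0.0006 -0.0238 0 0.0167"}}

```text
time: 13.7
tool_pos: [0.5392, 0.0638, 0.1012]
tool_rot: [179.9, 0.1, 81.6]
ft_force: [1.1, -0.9, -2.0]
grip_width: 0.0207
```

```bash
python3 -c "
from h import *
rep();avg()"
```

```text
t 13.70 tcp [0.5392 0.0638 0.1012] yaw 81.65 Ftool [-0.76  1.26  1.98] Mtool [-0.256 -0.103 -0.155] straight socket [0.56   0.1989]
avg F [-0.8   1.48  2.5 ] M [-0.254 -0.155 -0.179] Mcap -0.382 Mpin -0.313
```

>>> {"method": "jog_arm", "body": {"plan": "0.0002 -0.0119 0 0.0083;0.0006 -0.0238 0 0.0167;0.0006 -0.0238 0 0.0167;0.0006 -0.0238 0 0.0167"}}

```text
time: 14.3
tool_pos: [0.5332, 0.0649, 0.1015]
tool_rot: [179.7, 0.1, 78.5]
ft_force: [8.3, -0.8, -4.7]
grip_width: 0.0208
```

```bash
python3 -c "
from h import *
rep();avg()"
```

```text
t 14.30 tcp [0.5332 0.0649 0.1015] yaw 78.52 Ftool [0.83 8.24 4.77] Mtool [-1.225 -0.124  0.137] straight socket [0.5613 0.1986]
avg F [0.58 7.96 5.24] M [-1.214 -0.105  0.165] Mcap -0.924 Mpin -0.552
```

>>> {"method": "jog_arm", "body": {"plan": "0.0003 -0.0132 0 0.0139;0.0011 -0.0263 0 0.0278;0.0011 -0.0263 0 0.0278;0.0011 -0.0263 0 0.0278"}}

```text
time: 14.9
tool_pos: [0.5258, 0.0667, 0.1015]
tool_rot: [179.7, 0.0, 73.5]
ft_force: [6.5, -0.5, -4.2]
grip_width: 0.0204
```

```bash
python3 -c "
from h import *
rep();im=avg();cv2.imwrite('pics/w6.png',cv2.resize(im[:,:,::-1],(800,600)))"
```

```text
t 14.90 tcp [0.5258 0.0667 0.1015] yaw 73.50 Ftool [1.34 6.31 4.24] Mtool [-0.781 -0.123 -0.075] straight socket [0.5656 0.1975]
avg F [1.32 5.72 4.51] M [-0.716 -0.111 -0.104] Mcap -0.885 Mpin -0.618
```

View pics/w6.png

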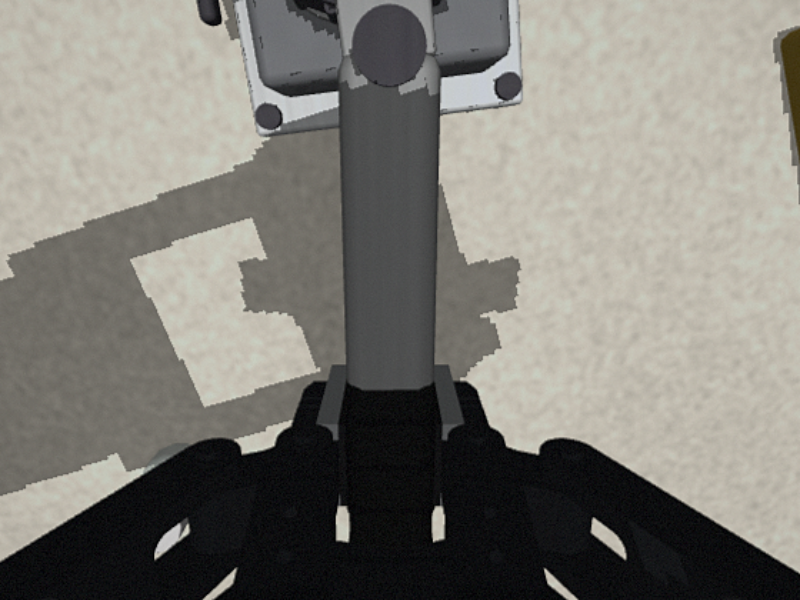

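Straight-line socket is 5.8 mm off the cap and the pin moment is 0.62 N·m, so the bend is about 0.13 rad. I'll add about 4.5°.

>>> {"method": "jog_arm", "body": {"plan": "0.0003 -0.0119 0 0.0125;0.0009 -0.0237 0 0.025;0.0009 -0.0237 0 0.025;0.0009 -0.0237 0 0.025;0.0009 -0.0237 0 0.025;0.0009 -0.0237 0 0.025"}}

```text
time: 15.7
tool_pos: [0.5193, 0.0689, 0.1014]
tool_rot: [179.7, -0.0, 69.0]
ft_force: [4.9, 0.2, -4.1]
grip_width: 0.0205
```

```bash
python3 -c "
from h import *
rep();avg(6)"
```

```text
t 15.70 tcp [0.5193 0.0689 0.1014] yaw 69.03 Ftool [1.96 4.49 4.16] Mtool [-0.584 -0.09  -0.215] straight socket [0.5691 0.1962]
avg F [1.09 4.7  4.47] M [-0.639 -0.098 -0.203] Mcap -0.845 Mpin -0.626
```

>>> {"method": "jog_arm", "body": {"plan": "0.0007 0.021 0 -0.0222;0.0029 0.042 0 -0.0444;0.0055 0.0576 0 -0.0611;0.0055 0.0576 0 -0.0611;0.0055 0.0576 0 -0.0611"}}

```text
time: 16.5
tool_pos: [0.536, 0.0644, 0.1014]
tool_rot: [179.7, 0.1, 80.0]
ft_force: [5.1, -0.7, -4.7]
grip_width: 0.0205
```

```bash
python3 -c "
from h import *
rep();avg()"
```

```text
t 16.50 tcp [0.536  0.0644 0.1014] yaw 79.98 Ftool [0.24 5.12 4.75] Mtool [-0.589 -0.165 -0.149] straight socket [0.5607 0.1988]
avg F [0.44 5.33 4.7 ] M [-0.619 -0.122 -0.123] Mcap -0.852 Mpin -0.603
```

>>> {"method": "jog_arm", "body": {"plan": "0.0002 0.0119 0 -0.0083;0.0006 0.0238 0 -0.0167;0.0006 0.0238 0 -0.0167;0.0006 0.0238 0 -0.0167"}}

```text
time: 17.1
tool_pos: [0.5425, 0.0633, 0.1013]
tool_rot: [179.7, 0.1, 83.0]
ft_force: [-1.7, -0.1, -2.9]
grip_width: 0.02
```

```bash
python3 -c "
from h import *
rep();avg()"
```

```text
t 17.10 tcp [0.5425 0.0633 0.1013] yaw 83.00 Ftool [-0.27 -1.66  2.93] Mtool [ 0.302 -0.181 -0.228] straight socket [0.5602 0.1989]
avg F [-0.55 -1.38  3.21] M [ 0.318 -0.187 -0.256] Mcap -0.068 Mpin -0.132
```

>>> {"method": "jog_arm", "body": {"plan": "0.0002 0.0119 0 -0.0083;0.0006 0.0238 0 -0.0167;0.0006 0.0238 0 -0.0167"}}

```text
time: 17.6
tool_pos: [0.5502, 0.0625, 0.1015]
tool_rot: [179.7, 0.1, 86.1]
ft_force: [-0.9, 0.2, -3.1]
grip_width: 0.0206
```

>>> {"method": "jog_arm", "body": {"plan": "0 0 -0.01 0;0 0 -0.02 0;0 0 -0.03 0;0 0 -0.04 0;0 0 -0.04 0;0 0 -0.04 0"}}

```text
time: 18.2
tool_pos: [0.5502, 0.0626, 0.1137]
tool_rot: [179.7, 0.1, 86.1]
ft_force: [-0.6, 0.7, -4.1]
grip_width: 0.0205
```

```bash
python3 -c "
from h import *
rep();avg()"
```

```text
t 18.20 tcp [0.5502 0.0626 0.1137] yaw 86.07 Ftool [ 0.63 -0.64  4.12] Mtool [ 0.141 -0.237 -0.132] straight socket [0.5606 0.1989]
avg F [ 0.06 -0.56  3.67] M [ 0.126 -0.166 -0.118] Mcap -0.041 Mpin -0.067
```

Free, lifting on. Then I'll check the grip with a wrist picture.

>>> {"method": "jog_arm", "body": {"plan": "0 0 -0.03 0;0 0 -0.07 0;0 0 -0.12 0;0 0 -0.18 0;0 0 -0.24 0;0 0 -0.24 0;0 0 -0.24 0"}}

```text
time: 19.1
tool_pos: [0.55, 0.0627, 0.1861]
tool_rot: [179.6, 0.1, 86.1]
ft_force: [0.0, -0.1, -3.5]
grip_width: 0.0205
```

```bash
python3 -c "
from h import *
rep();im=avg(2);cv2.imwrite('pics/w7.png',cv2.resize(im[:,:,::-1],(800,600)))
print(togo([.5141,-.1722,.185],104.1))"
```

```text
t 19.10 tcp [0.55   0.0627 0.1861] yaw 86.07 Ftool [-0.05  0.    3.46] Mtool [ 0.08 -0.2   0.  ] straight socket [0.5604 0.199 ]
avg F [-0.11  0.1   3.94] M [ 0.069 -0.21   0.005] Mcap -0.008 Mpin -0.004
(array([-7.892e-01, -6.350e-02, -5.000e-04]), np.float64(-0.1002))
```

View pics/w7.png

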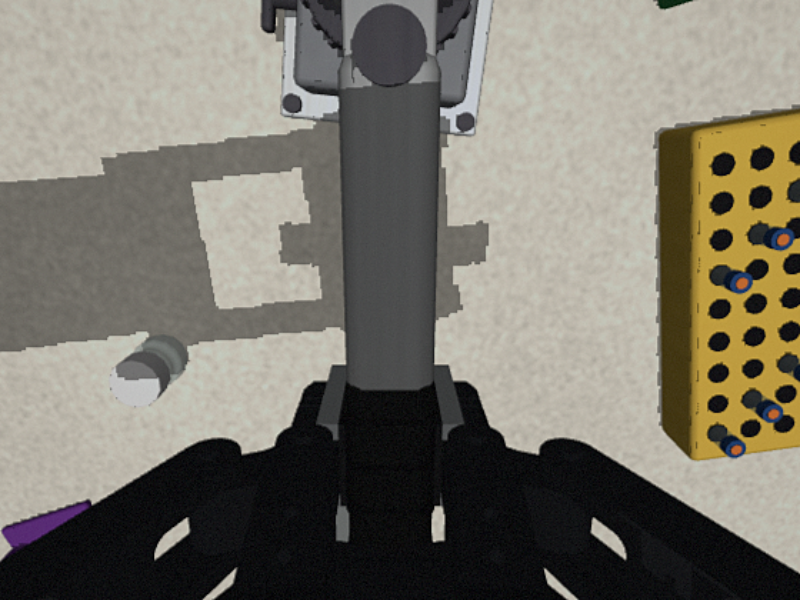

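Grip is unchanged, with the pin at (389,45) and the wrench straight. Going back to the pick pose.

>>> {"method": "jog_arm", "body": {"plan": "-0.06 -0.005 0 -0.015;-0.18 -0.015 0 -0.04;-0.32 -0.025 0 -0.065;-0.46 -0.035 0 -0.09;-0.6 -0.05 0 -0.1;-0.7 -0.06 0 -0.1;-0.76 -0.063 0 -0.1;-0.789 -0.063 0 -0.1;-0.789 -0.063 0 -0.1;-0.789 -0.063 0 -0.1"}}

```text
time: 20.2
tool_pos: [0.5143, -0.1713, 0.1844]
tool_rot: [179.8, 0.1, 104.1]
ft_force: [0.4, 0.3, -3.7]
grip_width: 0.0203
```

```bash
python3 -c "
from h import *
rep();print(togo([.5143,-.1725,.034],104.1))"
```

```text
t 20.20 tcp [ 0.5143 -0.1713  0.1844] yaw 104.10 Ftool [0.21 0.5  3.66] Mtool [-0.006 -0.26   0.074] straight socket [ 0.482  -0.0385]
(array([-0.0026, -0.0024,  0.5014]), np.float64(-0.0))
```

>>> {"method": "jog_arm", "body": {"plan": "-0.003 -0.002 0.08 0;-0.003 -0.002 0.2 0;-0.003 -0.002 0.32 0;-0.003 -0.002 0.41 0;-0.003 -0.002 0.45 0;-0.003 -0.002 0.48 0;-0.003 -0.002 0.5 0;-0.003 -0.002 0.503 0;-0.003 -0.002 0.503 0;-0.003 -0.002 0.503 0"}}

```text
time: 21.2
tool_pos: [0.5151, -0.1728, 0.0346]
tool_rot: [179.8, 0.2, 104.1]
ft_force: [-0.0, 0.9, -3.6]
grip_width: 0.0204
```

>>> {"method": "jog_arm", "body": {"plan": "0 0 0.003 0;0 0 0.006 0;0 0 0.008 0;0 0 0.008 0;0 0 0.008 0"}}

```text
time: 21.7
tool_pos: [0.515, -0.1728, 0.0321]
tool_rot: [179.8, 0.2, 104.1]
ft_force: [-0.3, 0.2, -3.8]
grip_width: 0.0206
```

>>> {"method": "jog_arm", "body": {"plan": "0 0 0.002 0;0 0 0.004 0;0 0 0.004 0;0 0 0.004 0"}}

```text
time: 22.1
tool_pos: [0.5151, -0.1729, 0.0312]
tool_rot: [179.7, 0.2, 104.1]
ft_force: [-0.3, -0.3, -1.1]
grip_width: 0.0202
```

>>> {"method": "jog_arm", "body": {"plan": "0 0 0 0;0 0 0 0;0 0 0 0;0 0 0 0;0 0 0 0;0 0 0 0;0 0 0 0;0 0 0 0", "gripper": 100}}

```text
time: 22.9
tool_pos: [0.5151, -0.1729, 0.0311]
tool_rot: [179.8, 0.2, 104.1]
ft_force: [-0.5, 0.0, -0.2]
grip_width: 0.0851
```

>>> {"method": "jog_arm", "body": {"plan": "0 0 -0.03 0;0 0 -0.08 0;0 0 -0.2 0;0 0 -0.34 0;0 0 -0.48 0;0 0 -0.62 0;0 0 -0.75 0;0 0 -0.75 0;0 0 -0.75 0"}}

```text
time: 23.8
tool_pos: [0.5142, -0.1725, 0.2583]
tool_rot: [179.6, 0.3, 104.1]
ft_force: [1.1, 0.4, -0.1]
grip_width: 0.0854
```

Run:
```python
from h import *
rep();im=snapshot('wrist');t=snapshot('top')
cv2.imwrite('pics/w8.png',np.vstack([cv2.resize(im[:300,:,::-1],(560,300)),cv2.resize(t[40:340,:,::-1],(560,300))]))
C=cam('wrist');print('expected socket px',proj(C,[.4806,-.0405,.048]),'pin',proj(C,[.4913,-.0853,.05]))
```

```text
t 23.80 tcp [ 0.5142 -0.1725  0.2583] yaw 104.09 Ftool [0.12 1.19 0.13] Mtool [0.027 0.054 0.008] straight socket [ 0.4819 -0.0397]
expected socket px [270.89283102  22.37741457] pin [270.32936459  79.64730658]
```

View pics/w8.png

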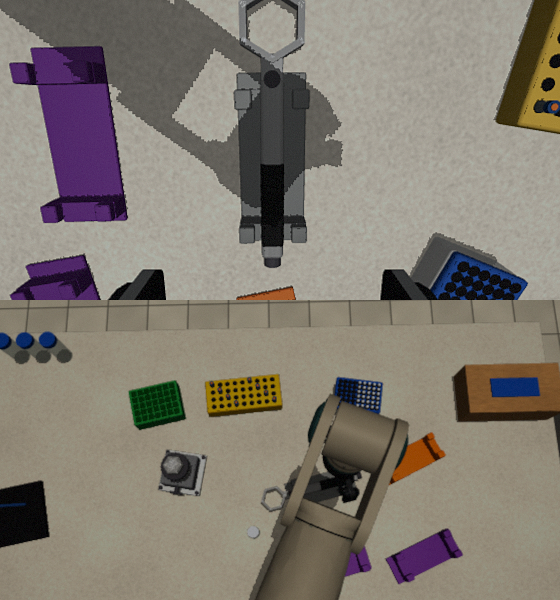

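The wrench is straight in both saddles. Its socket is at (272,23) and its pin at (272,79), within about 1 mm of where it lay, and the bystanders look unmoved.

```bash
python3 -c "
from h import *
print(env.hand_in())"
```

```text
the job is handed in; nothing more can be done
None
```

The cap is tightened, the wrench is back in its cradle, and I handed the job in at about 24 s of robot time; no verdict was reported.

- **Fit:** the socket went down over the hexagon with almost no force and came to rest on the skirt.
- **Tightening:** the cap came tight after about 30° of clockwise turning. I then bent the hinge to an estimated 0.2 rad, inside the 0.12–0.32 band. The highest wrist force I read during this was about 8 N sideways.
- **Return:** I unbent the hinge and turned the wrench about 6° back off the tight point. That is within the hexagon's play, and the force readings gave no sign of the cap turning back. Then I lifted the wrench off and laid it back.
- **Last pictures:** the wrench lies straight in both saddles, about 1 mm from where it started. The gripper is open and clear, and the bystanders look unmoved by eye.

**Checks that were weak or disagreed:**
- **Bend:** the 0.2 rad comes from the geometry. The moment at the pin was 0.63 N·m, which works out to about 0.15 rad.
- **Friction while turning:** the force readings before tightness showed almost none of the expected 0.2 N·m. I therefore judged tightness by the jump in force.
- **Cap tight at the end:** I did not measure this separately.

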